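# Swap modules and press the next one into the inspection corner

## Robot

A 6-joint arm with a two-finger parallel gripper is mounted at the origin on the work surface. World frame = base frame: x ahead of the robot, y to its left, z up, the work surface at z = 0. Lengths are in mm, angles in degrees, forces in N, time in s.
With the tool pointing down it reaches from about 350 to 850 mm from the base axis. Payload 8.1 kg.
Tool frame: the origin (TCP) lies on the centre line of the jaws, within the pads' length; the fingertips stand r.tip_extent ahead of it and the grasp point (between the pads) lies 8 mm behind it (r.tip_extent is the distance from the TCP to the fingertips, in mm); z points along the fingers, y is the direction in which the jaws open and shut (so a half turn about z gives the same grasp; the last joint's range is limited). The gripper opens to 85 mm and grips with 20 to 120 N. Pads are 22 mm wide; open, the fingers measure 114 mm over their backs; the gripper's body (76 mm by 85 mm) begins 54 mm behind the grasp point. The pads swing forward as they close: fully open they stand 13 mm farther back than shut.
Start: joints at [60.481, 7.471, 85.268, -0, 87.261, -4.893], TCP at [249.993, 545.444, 242.292] pointing down, gripper open.
Joint ranges: [-169.43, 169.43], [-51.17, 129.36], [1.28, 143.12], [-76.62, 256.62], [0, 156.53], [-152.29, 152.29]. Speed limits (degrees/s): [136.94, 136.94, 159.86, 180, 180, 180].

## Interface

Orientations are given as [roll, pitch, yaw] about the fixed x, y, z axes, in that order (R = Rz(yaw) Ry(pitch) Rx(roll)).
In Python, from bench import sense, optics, hand_in, spotter, r gives the robot as it stands.
- The arm moves only by the tool apply_moves, never from a script. Its argument "series" is a list of rows, each a list of 3 entries, a list of its own where there are three numbers: the opening, from 0 (shut) to 1 (fully open), then the shift along the world's x, y, z in m, then the turn about the world's z in rad. In form: [[grip, [x, y, z], turn], ...]. A call has 1 to 5 rows; each row is the pose to reach, as a shift and turn from the pose measured when the call began; what a row does not reach only later rows make up. A row lasts 1/8 s, in which the tool goes at most 62.5 mm and 10.7 degrees, less where a joint would pass 70% of its speed; a pose out of reach is approached as far as the arm can. A call with a gripper value outside its range is refused whole. The fingers move at their own pace and stop on an object; "grip_force" is the grip in N (left out, the last holds). Time passes only in rows, so rows that repeat a pose let the fingers close. It gives the time, the measured TCP pose, the force and the opening at its end, in the units of the state.
- sense(): the state, without advancing time (a new reading comes with each control period).
- optics.snapshot(name): name is "side" or "top" or "wrist"; returns a dict with "color" (480x640x3 uint8, blue, green, red), "intrinsics" (3x3 intrinsics, pixels), "rvec" (rotation vector, rad) and "tvec" (3), from world to camera coordinates, as OpenCV has them. Camera axes: x right, y down, z forward; pixel columns grow to the right and rows downward; lengths in mm; the calibration is good to about 2 mm. A picture is of the moment at which its call begins. There is no depth.
- hand_in(): hands the job in, once; it reports no verdict.
Trained networks look in a picture, given as the dict that the camera call returned (one of the last four; its "shot" number tells which), for a name from the list of things; names that differ only in an ending like _2 or _b are one class to them, and where a whole thing is asked for, a point or a joint stands for the part that bears it (a point fixed in the world has none). Each returns a list of dicts, best first, with "p" (0 to 1); they miss things now and then, are a little off and sometimes report something else, mostly with a low value. They report only what shows in the picture. A call takes as long as a camera call. They do not tell look-alikes from the thing itself.
- spotter.search_frame(picture, query): "xyz" ([x, y, z] in mm, in the coordinates of the camera as it stood for that picture, good to about 4 mm: the middle of the surface that is visible of it).
- spotter.masks_of(picture, query): "mask" (480x640 bool, what is visible of it).
The state is a dict: "time": time; "joint_pos": joint angles; "qd": joint speeds; "joint_efforts": joint torques, N m; "tool_pos": TCP position; "tcp_rot": TCP orientation; "ft_force": force on the tool from outside, world axes, zero at the start; "wrist_torque": the same for the moment, N m; "finger_gap": finger opening in mm.
Only numpy, scipy, OpenCV 4.12 (cv2) and the standard library are available. Lean on these libraries where they do the work, as an engineer would, in place of code of your own. Each camera call takes 0.05 s, during which the arm holds its last target.

## Task

Swap the two metal modules at the inspection bench: lift the flat-lidded one out of the fixture and set it down flat in the tray that is empty at the start, and in its place lay the finned one flat on the fixture plate with its long side along the long fence and press it into the corner so that it touches both fences at once. Finish while still holding it pressed firmly against both fences with the gripper, not letting go; leave the spool, tumbler, jar and brush where they are.

Things in the scene. Friction and masses are not known exactly. Their poses are not given: they have to be found in the camera images.
- finned_module: the waiting module: plain aluminium box, 48 mm along its x, 75 mm along its y (long side), 50 mm tall, about 0.24 kg (may differ by a third); the top 10 mm are five fins that run along y, the sides are smooth and flat. Origin at the centre of its underside, z up. Starts upright in tray_b.
- lidded_module: the checked module: aluminium box of the same outer size (48 x 75 x 50 mm, long side along y, about 0.24 kg) with a flat lid and a round dark connector, 20 mm across and 6 mm high, on top of it. Origin at the centre of its underside, z up. Starts upright on the fixture plate, a few mm away from both fences, roughly parallel to them.
- fixture: the inspection fixture, fixed to the bench: dark steel plate 140 x 140 mm, 8 mm thick, with two aluminium fences on it; plate and fences are rigid and ground smooth (friction about 0.2). Origin at the centre of the plate's underside, z up; the plate's top is at z = 8 mm. The long fence lies on its +x side, the short fence on its +y side.
- corner (a point): the inner corner of the fixture, on the plate's top, where the inner faces of the two fences would meet (at x = 47 mm, y = 54 mm in the fixture's frame, same axes). A 48 x 75 mm module seated in the corner with its long side on the long fence has its centre at x = -24 mm, y = -37.5 mm from this point.
- fence_long: the long fence: rigid aluminium bar 105 mm along the fixture's y, 14 mm thick, 14 mm high above the plate; its inner face looks to the fixture's -x. Origin at the centre of its underside, on the plate's top.
- fence_short: the short fence: rigid aluminium bar 85 mm along the fixture's x, 14 mm thick, 14 mm high above the plate; its inner face looks to the fixture's -y. Origin at the centre of its underside, on the plate's top.
- tray_a: the empty tray: black plastic open tray, fixed to the bench, outside 80 mm along its x, 106 mm along its y, 17 mm high, walls and floor 5 mm thick (inside 70 x 96 mm). Origin at the centre of its underside.
- tray_a_floor (a point): centre of the inner floor of tray_a, 5 mm above the bench, axes as the tray's
- tray_b: the tray in which the finned module starts, same shape and size as tray_a, fixed to the bench. Origin at the centre of its underside.
- wire_spool: bystander: spool of bright wire with black flanges, 56 mm across, 40 mm tall, standing; origin under its centre
- tumbler: bystander: steel drinking tumbler with a black lid, 76 mm across, 126 mm tall; origin under its centre
- flux_jar: bystander: amber jar with black cap, 48 mm across, 50 mm tall; origin under its centre
- brush: bystander: small brush, 160 mm long, lying; its length is along its x axis
Things that resemble listed ones, but are neither listed nor needed, are in the scene too. What is shaped like the finned_module but blue or purple is not meant.

How it is judged:
By the outcome, as a careful person would: the job done as asked, in the order asked, and still so for the second after the job is handed in, while the arm keeps its last pose, push and grip.
It also fails if it takes over 59 s, if anything falls off the work surface, if the arm or the gripper's body presses on something with over 40 N, if the wrist force passes 120 N, or if a joint passes its speed limit or range.

## Working session

There is one attempt and no reset: what is moved stays moved. The work goes in short steps, Python scripts to look and compute and a tool call to move; the robot and the scene stay as the last step left them, time stands still between calls to the robot, and variables do not carry over. Pictures are saved under pics/ and viewed, and the job is handed in when it is done.

Besides the shell and the picture viewer there is one more tool, called after "Emit:" in YAML: its name, and indented under it one key for each argument. apply_moves: Moves the arm, as the interface text tells. Its arguments: {"type":"object","properties":{"series":{"type":"array"},"grip_force":{"type":"number"}},"required":["series"]}

```bash
ls; mkdir -p pics; python3 - <<'E'
from bench import sense, optics, spotter, r
import cv2
print(sense()); print([a for a in dir(r) if a[0]!='_'], r.tip_extent)
for n in ("side","top"):
    p=optics.snapshot(n); cv2.imwrite(f"pics/{n}0.png",p["color"])
    print(n,p["intrinsics"],p["rvec"],p["tvec"])
E
```

```text
pics
{'time': 0.0, 'joint_pos': array([ 6.04816421e+01,  7.51392477e+00,  8.53301117e+01, -1.06912241e-03,
        8.72606954e+01, -4.89275211e+00]), 'qd': array([-0.00078657,  0.00480535,  0.05893143,  0.00280099, -0.00442649,
        0.04349083]), 'joint_efforts': array([-2.57792395e-03, -5.69395101e+01, -5.00553989e+01, -3.44798482e-04,
        1.48261007e-02,  4.82559017e-06]), 'tool_pos': array([249.73357676, 544.97610071, 241.24876272]), 'tcp_rot': array([-1.79895559e+02, -7.86875749e-03,  1.55374439e+02]), 'ft_force': array([-0.73893592,  0.67212269, -0.90463932]), 'wrist_torque': array([ 0.02141641, -0.04431335, -0.03666785]), 'finger_gap': 85.36341077235632}
['PlanningError', 'tip_extent'] 11.0
side [[500.4746487    0.         310.51484836]
 [  0.         500.4746487  242.04447606]
 [  0.           0.           1.        ]] [ 2.04766206 -0.81544972  0.425167  ] [-398.1310127   240.51705247  694.65891199]
top [[457.68436983   0.         322.40926835]
 [  0.         457.68436983 248.2860145 ]
 [  0.           0.           1.        ]] [ 2.20879095 -2.15161228  0.08522423] [-42.36216441 543.49150104 990.13170451]
```

View pics/side0.png

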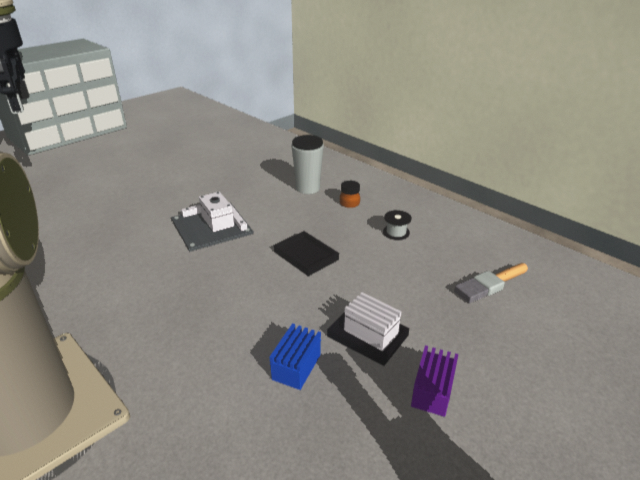

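View pics/top0.png

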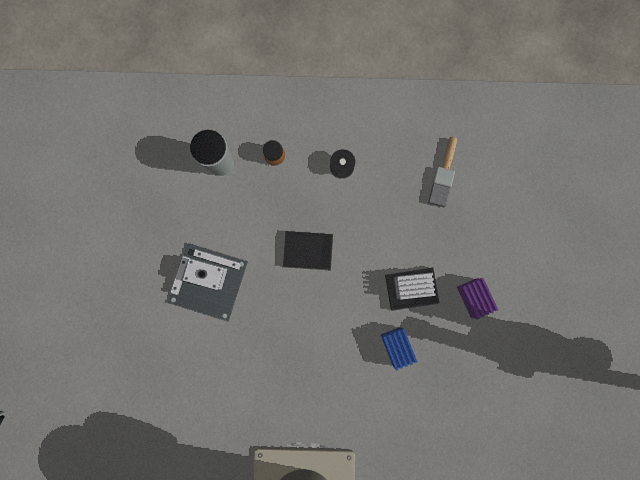

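```bash
cat > h.py <<'E'
import numpy as np, cv2
from scipy.optimize import minimize
def project(p,pts):
    return cv2.projectPoints(np.asarray(pts,float).reshape(-1,1,3),p["rvec"],p["tvec"],p["intrinsics"],None)[0].reshape(-1,2)
def back(p,uv,z):
    R=cv2.Rodrigues(p["rvec"])[0]; t=np.asarray(p["tvec"]).reshape(3)
    d=R.T@np.linalg.inv(p["intrinsics"])@np.array([uv[0],uv[1],1.]); o=-R.T@t
    return o+d*(z-o[2])/d[2]
def box(x,y,yaw,sx,sy,z0,z1):
    c,s=np.cos(np.radians(yaw)),np.sin(np.radians(yaw))
    return np.array([[x+c*a*sx/2-s*b*sy/2,y+s*a*sx/2+c*b*sy/2,z] for z in(z0,z1) for a,b in((-1,-1),(1,-1),(1,1),(-1,1))])
def hullmask(p,pts,up=4):
    uv=project(p,pts); m=np.zeros((480*up,640*up),np.uint8)
    cv2.fillConvexPoly(m,np.round((cv2.convexHull(uv.astype(np.float32))[:,0]+.5)*up*16-8).astype(np.int32),1,shift=4)
    return m
def fit(obs,x0,sx,sy,z0,z1,up=4):
    M=[]
    for p,m in obs:
        h=cv2.convexHull(np.argwhere(m)[:,::-1].astype(np.int32))
        hm=np.zeros(m.shape,np.uint8); cv2.fillConvexPoly(hm,h,1)
        M.append(cv2.resize(hm,(640*up,480*up),interpolation=cv2.INTER_NEAREST))
    def cost(v):
        c=0
        for (p,_),m in zip(obs,M):
            hm=hullmask(p,box(*v,sx,sy,z0,z1),up); c+=1-(hm&m).sum()/(hm|m).sum()
        return c
    x0=np.array(x0,float)
    sim=np.array([x0,x0+[8,0,0],x0+[0,8,0],x0+[0,0,8]])
    rr=minimize(cost,x0,method="Nelder-Mead",options=dict(initial_simplex=sim,xatol=.05,fatol=1e-5))
    return rr.x,rr.fun
E
python3 - <<'E'
from h import *
from bench import optics, spotter
P={n:optics.snapshot(n) for n in("top","side")}
for q in ("finned_module","lidded_module","fixture","tray_a","fence_long","fence_short"):
  for n in P:
    for k,d in enumerate(spotter.masks_of(P[n],q)):
        m=d["mask"]; np.save(f"m_{q}_{n}_{k}.npy",m); ij=np.argwhere(m); c=ij.mean(0)[::-1]
        print(q,n,k,round(d["p"],2),m.sum(),c.round(1),ij.min(0)[::-1],ij.max(0)[::-1],back(P[n],c,30).round())
import pickle; pickle.dump({n:{k:v for k,v in P[n].items()} for n in P},open("P.pkl","wb"))
E
```

```text
finned_module top 0 0.9 852 [415.  285.9] [396 273] [434 298] [ 467. -232.   30.]
finned_module top 1 0.77 933 [398.2 348. ] [382 327] [415 369] [ 332. -197.   30.]
finned_module top 2 0.7 1036 [477.2 298.3] [458 278] [497 318] [ 444. -367.   30.]
finned_module side 0 0.9 2259 [294.9 356.5] [270 324] [320 388] [ 327. -200.   30.]
finned_module side 1 0.68 2083 [433.7 382.6] [412 347] [456 416] [ 436. -370.   30.]
finned_module side 2 0.62 2195 [371.8 321.3] [344 294] [400 350] [ 467. -229.   30.]
lidded_module top 0 0.72 1461 [211.8 152.1] [190 130] [233 175] [752. 224.  30.]
lidded_module top 1 0.63 907 [204.5 274.3] [183 260] [226 289] [480. 228.  30.]
lidded_module top 2 0.52 1790 [307.6 250.7] [282 231] [332 270] [538.   4.  30.]
lidded_module side 0 0.87 1040 [216.4 211.5] [199 192] [234 231] [482. 229.  30.]
fixture top 0 0.92 3267 [208.1 283.5] [169 243] [247 321] [460. 219.  30.]
fixture side 0 0.9 1890 [206.5 229.3] [170 206] [252 251] [427. 184.  30.]
tray_a top 0 0.95 825 [408.6 291.9] [386 268] [438 309] [ 454. -218.   30.]
tray_a top 1 0.68 1720 [307.7 250.3] [283 231] [332 269] [538.   4.  30.]
tray_a side 0 0.75 1733 [305.7 253.2] [273 232] [338 276] [518. -18.  30.]
fence_long top 0 0.51 387 [216.3 259.1] [194 250] [240 269] [514. 203.  30.]
fence_long top 1 0.34 1733 [307.6 250.3] [283 231] [332 269] [538.   4.  30.]
fence_long side 0 0.65 182 [238.7 220.6] [232 209] [246 230] [495. 166.  30.]
fence_short top 0 0.69 271 [179.7 275.3] [172 257] [188 293] [477. 282.  30.]
fence_short side 0 0.6 167 [190.4 211.2] [181 206] [200 217] [442. 269.  30.]
```

```bash
python3 - <<'E'
from h import *
import pickle; P=pickle.load(open("P.pkl","rb")); T,S=P["top"],P["side"]
L=lambda s:np.load(f"m_{s}.npy")
from bench import r
def go(name,mt,ms,x0,*b):
    for o in ([(T,L(mt)),(S,L(ms))],[(T,L(mt))],[(S,L(ms))]):
        v,f=fit(o,x0,*b); print(name,v.round(1),round(f,3))
go("fin","finned_module_top_0","finned_module_side_2",[467,-230,0],48,75,5,55)
go("lid","lidded_module_top_1","lidded_module_side_0",[480,228,-15],48,75,8,58)
go("trayA","tray_a_top_1","tray_a_side_0",[535,4,0],80,106,0,17)
def un(a,b): return L(a)|L(b)
for ms in (["fixture_top_0"],["fixture_side_0"]):
    n="top" if "top" in ms[0] else "side"
    v,f=fit([(P[n],L(ms[0]))],[455,220,-15],140,140,0,8); print("fix",n,v.round(1),round(f,3))
for a,s in(("fence_long",(14,105)),("fence_short",(85,14))):
    v,f=fit([(T,L(a+"_top_0"))],[510,205,-15] if a=="fence_long" else [475,280,-15],*s,8,22); print(a,v.round(1),round(f,3))
# crops
for n,c,nm in((T,(130,230),"fix"),(T,(360,240),"b")):
    im=n["color"][c[1]:c[1]+110,c[0]:c[0]+140]; cv2.imwrite(f"pics/crop_{nm}.png",cv2.resize(im,None,fx=5,fy=5,interpolation=cv2.INTER_CUBIC))
E
```

```text
fin [ 467.  -228.9    7.1] 0.105
fin [ 467.4 -230.6    7.7] 0.057
fin [ 467.1 -228.1    6.8] 0.028
lid [480.2 225.9 -13.1] 0.101
lid [480.4 225.7 -13.5] 0.047
lid [479.6 225.7 -13. ] 0.048
trayA [539.7   5.1  -2.2] 0.083
trayA [539.9   4.6  -2.4] 0.032
trayA [538.9   5.9  -2. ] 0.041
fix top [464.8 226.2 -15.7] 0.059
fix side [461.8 226.8 -15.1] 0.09
fence_long [514.  205.3 -16.6] 0.252
fence_short [478.4 285.9 -15.5] 0.127
```

View pics/crop_fix.png

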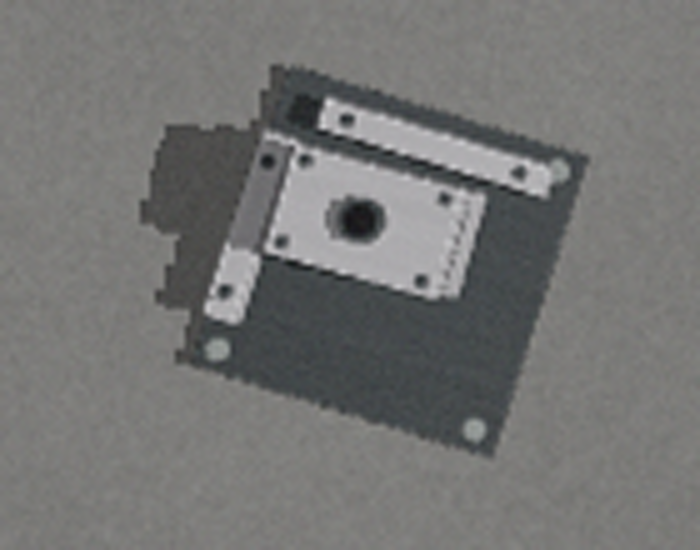

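View pics/crop_b.png

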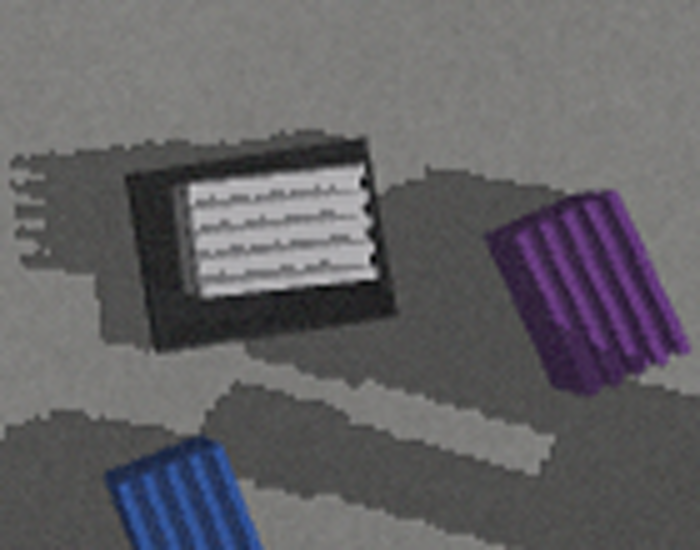

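Emit:
apply_moves:
  series:
    - [1,[0.23,-0.319,-0.02],-1.37]
    - [1,[0.23,-0.319,-0.02],-1.37]
    - [1,[0.23,-0.319,-0.02],-1.37]
    - [1,[0.23,-0.319,-0.02],-1.37]
    - [1,[0.23,-0.319,-0.02],-1.37]
  grip_force: 40

```text
time: 1.42
tool_pos: [433.5, 290.6, 226.7]
tcp_rot: [179.9, -0.0, 101.3]
ft_force: [1.0, 1.0, -1.0]
finger_gap: 85.1
```

Emit:
apply_moves:
  series:
    - [1,[0.047,-0.065,-0.01],-0.428]
    - [1,[0.047,-0.065,-0.01],-0.428]
    - [1,[0.047,-0.065,-0.01],-0.428]
    - [1,[0.047,-0.065,-0.01],-0.428]

```text
time: 1.92
tool_pos: [480.7, 225.3, 216.7]
tcp_rot: [179.9, -0.0, 76.8]
ft_force: [-1.0, 0.7, 0.9]
finger_gap: 85.6
```

```bash
python3 - <<'E'
from h import *
from bench import optics, spotter, sense
s=sense(); print(s["tool_pos"],s["tcp_rot"])
W=optics.snapshot("wrist"); T=optics.snapshot("top")
cv2.imwrite("pics/wrist1.png",W["color"])
import pickle; pickle.dump(W,open("W1.pkl","wb"))
im=W["color"].copy()
for b in (box(480.2,225.9,-13.1,48,75,8,58),box(464,226.5,-15.5,140,140,0,8)):
    uv=project(W,b).astype(int); cv2.polylines(im,[uv[:4],uv[4:]],True,(0,0,255))
uv=project(W,[[523.7,266,8]]).astype(int); cv2.circle(im,tuple(uv[0].tolist()),4,(0,255,0),1); print(uv)
cv2.imwrite("pics/wrist1b.png",im)
for q in("lidded_module","fixture","fence_long","fence_short"):
    for d in spotter.masks_of(W,q): m=d["mask"]; print(q,d["p"],m.sum(),np.argwhere(m).mean(0)[::-1])
E
```

```text
[480.65556089 225.26095465 216.68908793] [ 1.79949435e+02 -1.79682751e-02  7.67795601e+01]
[[356 155]]
lidded_module 0.7 5860 [318.98276451 217.70392491]
fixture 0.56 16790 [295.32995831 203.54157236]
fence_long 0.7 2029 [360.2784623  222.19221291]
fence_short 0.58 1853 [299.2714517  145.06206152]
```

View pics/wrist1b.png

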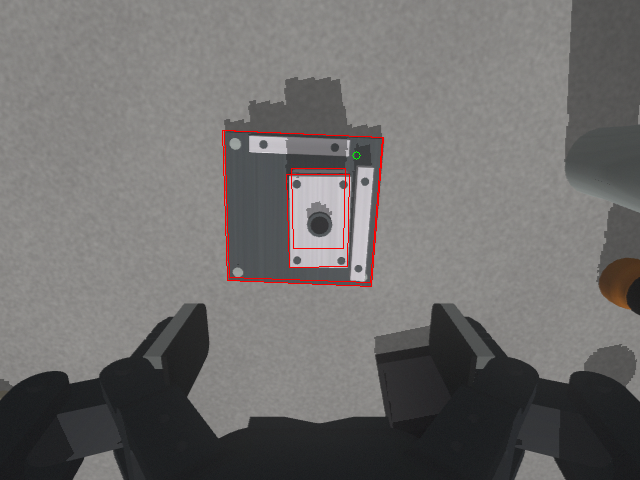

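Emit:
apply_moves:
  series:
    - [1,[0,0.001,-0.05],0]
    - [1,[0,0.001,-0.1],0]
    - [1,[0,0.001,-0.145],0]
    - [1,[0,0.001,-0.177],0]
    - [1,[0,0.001,-0.177],0]

```text
time: 2.85
tool_pos: [477.6, 226.3, 36.9]
tcp_rot: [-179.8, 0.2, 76.9]
ft_force: [-0.9, 0.1, -0.6]
finger_gap: 85.2
```

Emit:
apply_moves:
  series:
    - [0.3,[0,0,0],0]
    - [0.3,[0,0,0],0]
    - [0.3,[0,0,0],0]
    - [0.3,[0,0,0],0]
    - [0.3,[0,0,0],0]
  grip_force: 40

```text
time: 3.48
tool_pos: [479.0, 226.9, 38.9]
tcp_rot: [-179.9, 0.1, 76.9]
ft_force: [-0.6, 0.2, 6.9]
finger_gap: 47.5
```

Emit:
apply_moves:
  series:
    - [0.3,[0,0,0],0]
    - [0.3,[0,0,0.005],0]
    - [0.3,[0,0,0.02],0]
    - [0.3,[0,0,0.04],0]
    - [0.3,[0,0,0.06],0]
  grip_force: 60

```text
time: 4.1
tool_pos: [479.1, 226.9, 100.3]
tcp_rot: [-179.9, 0.1, 76.9]
ft_force: [0.4, -0.1, -3.3]
finger_gap: 47.3
```

Emit:
apply_moves:
  series:
    - [0.3,[0,0,0.03],0]
    - [0.3,[0,0,0.05],0]
    - [0.3,[0,0,0.05],0]

```text
time: 4.47
tool_pos: [480.6, 227.5, 153.2]
tcp_rot: [179.8, -0.1, 76.9]
ft_force: [-0.5, -0.9, -2.5]
finger_gap: 47.4
```

```bash
python3 - <<'E'
from h import *
from bench import optics, spotter, sense
s=sense(); print(s["tool_pos"],s["tcp_rot"],s["ft_force"],s["finger_gap"])
a=optics.snapshot("side")["color"]; b=optics.snapshot("wrist")["color"]
c=cv2.resize(a[150:330,100:340],None,fx=2,fy=2); d=cv2.resize(b,None,fx=.5,fy=.5)
im=np.zeros((360,800,3),np.uint8); im[:,:480]=c; im[:240,480:]=d; cv2.imwrite("pics/l1.png",im)
E
```

```text
[480.61709863 227.46750322 153.19877566] [ 1.79836071e+02 -9.32061928e-02  7.69285182e+01] [-0.50851272 -0.92754397 -2.48907381] 47.434541228220404
```

View pics/l1.png

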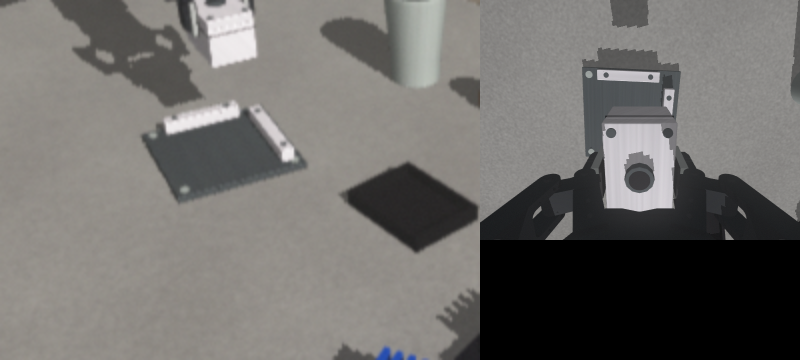

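Emit:
apply_moves:
  series:
    - [0.3,[0.012,-0.04,0],0.03]
    - [0.3,[0.025,-0.095,0],0.08]
    - [0.3,[0.04,-0.15,0],0.13]
    - [0.3,[0.053,-0.2,0],0.17]
    - [0.3,[0.059,-0.222,0],0.19]

```text
time: 5.2
tool_pos: [537.3, 2.1, 148.5]
tcp_rot: [-179.8, 0.1, 87.7]
ft_force: [0.2, -0.2, -2.1]
finger_gap: 47.1
```

Emit:
apply_moves:
  series:
    - [0.3,[0,0,0],0]
    - [0.3,[0,0,0],0]

```text
time: 5.45
tool_pos: [536.2, 2.6, 147.1]
tcp_rot: [-179.6, 0.1, 87.7]
ft_force: [-0.5, -0.4, -2.2]
finger_gap: 47.3
```

```bash
python3 - <<'E'
from h import *
from bench import optics, spotter, sense
s=sense(); print(s["tool_pos"],s["tcp_rot"],s["ft_force"],s["finger_gap"])
T=optics.snapshot("top");S=optics.snapshot("side")
import pickle
pickle.dump((T,S),open("P2.pkl","wb"))
for n,p in(("top",T),("side",S)):
    v=[]
    for d in spotter.masks_of(p,"fixture")[:1]:
        print(n,fit([(p,d["mask"])],[464,226,-15.5],140,140,0,8))
    for a,z,x0 in(("fence_long",(14,105),[514,205,-15]),("fence_short",(85,14),[475,280,-15])):
        for d in spotter.masks_of(p,a)[:1]:
            print(a,n,d["p"],fit([(p,d["mask"])],x0,*z,8,22))
im=T["color"][230:340,130:270]; cv2.imwrite("pics/fix2.png",cv2.resize(im,None,fx=5,fy=5,interpolation=cv2.INTER_CUBIC))
E
```

```text
[536.23121536   2.55809189 147.13620632] [-1.79640427e+02  5.28792374e-02  8.76893543e+01] [-0.49600493 -0.36814279 -2.20007392] 47.30355728734634
top (array([466.27103374, 233.88151477, -16.20338175]), np.float64(0.30024583700542695))
fence_long top 0.71 (array([515.23561556, 207.80820485, -15.24378603]), np.float64(0.4786666666666667))
fence_short top 0.65 (array([477.92419167, 285.36462867, -14.6782996 ]), np.float64(0.11838697743248239))
side (array([464.62402263, 229.24330112, -14.96621924]), np.float64(0.08597621983851833))
fence_long side 0.54 (array([513.88539429, 207.06478263, -15.7995846 ]), np.float64(0.1708185053380783))
fence_short side 0.82 (array([475.72322746, 286.16267814, -15.57638569]), np.float64(0.07818277865821444))
```

View pics/fix2.png

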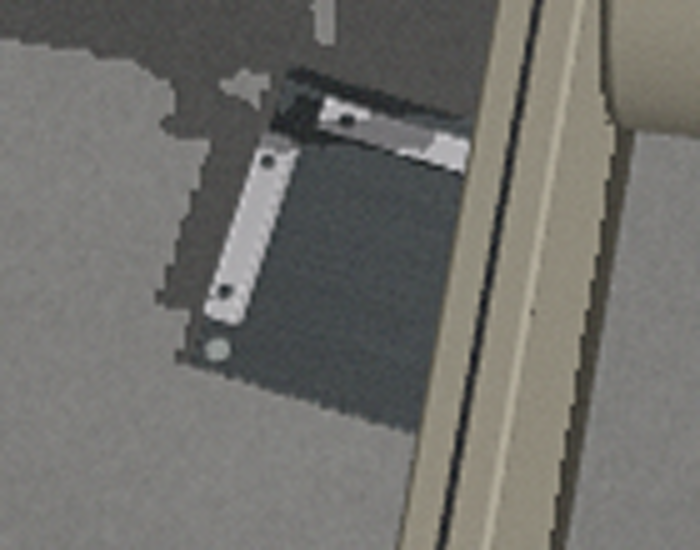

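Emit:
apply_moves:
  series:
    - [0.3,[0.002,0.002,-0.02],0]
    - [0.3,[0.003,0.002,-0.05],0]
    - [0.3,[0.003,0.002,-0.08],0]
    - [0.3,[0.003,0.002,-0.098],0]
    - [0.3,[0.003,0.002,-0.1],0]

```text
time: 6.48
tool_pos: [539.2, 4.8, 47.3]
tcp_rot: [-179.6, 0.1, 87.8]
ft_force: [-0.2, -0.1, -2.3]
finger_gap: 47.2
```

Emit:
apply_moves:
  series:
    - [0.3,[0,0,0],0]
    - [0.3,[0,0,-0.002],0]

```text
time: 6.72
tool_pos: [540.3, 4.7, 46.7]
tcp_rot: [-179.8, 0.1, 87.8]
ft_force: [-0.9, 0.4, -2.5]
finger_gap: 47.3
```

Emit:
apply_moves:
  series:
    - [0.3,[0,0,-0.003],0]
    - [0.3,[0,0,-0.006],0]
    - [0.3,[0,0,-0.008],0]
    - [0.3,[0,0,-0.009],0]

```text
time: 7.22
tool_pos: [540.2, 4.7, 37.5]
tcp_rot: [-179.8, 0.1, 87.8]
ft_force: [0.2, 0.1, -3.0]
finger_gap: 47.5
```

```bash
python3 - <<'E'
from h import *
from bench import optics, spotter, sense
s=sense(); print(s["tool_pos"],s["ft_force"])
a=optics.snapshot("side")["color"]; b=optics.snapshot("wrist")["color"]
im=np.zeros((360,800,3),np.uint8); im[:,:480]=cv2.resize(a[150:330,200:440],None,fx=2,fy=2); im[:240,480:]=cv2.resize(b,None,fx=.5,fy=.5); cv2.imwrite("pics/l2.png",im)
E
```

```text
[540.15584604   4.72740453  37.45588291] [ 0.22326943  0.13083759 -2.99786604]
```

View pics/l2.png

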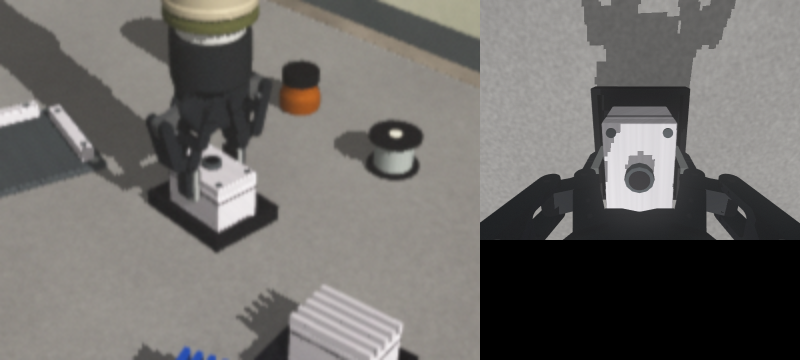

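Over the tray, centred, just above the floor. Lower until touch.

Emit:
apply_moves:
  series:
    - [0.3,[0,0,-0.001],0]
    - [0.3,[0,0,-0.002],0]

```text
time: 7.58
tool_pos: [540.3, 4.7, 36.0]
tcp_rot: [-179.8, 0.1, 87.8]
ft_force: [-5.7, 0.6, 11.0]
finger_gap: 47.2
```

Touched (~14 N). Open and retreat.

Emit:
apply_moves:
  series:
    - [0.65,[0,0,0.0005],0]
    - [0.75,[0,0,0.0005],0]
    - [0.85,[0,0,0.0005],0]
    - [1,[0,0,0.0005],0]
    - [1,[0,0,0.001],0]

```text
time: 8.2
tool_pos: [540.2, 4.7, 37.0]
tcp_rot: [-179.8, 0.1, 87.8]
ft_force: [0.3, 0.1, -0.4]
finger_gap: 85.4
```

Emit:
apply_moves:
  series:
    - [1,[0,0,0.02],0]
    - [1,[0,0,0.06],0]
    - [1,[0,0,0.11],0]
    - [1,[0,0,0.16],0]
    - [1,[0,0,0.165],0]

```text
time: 8.82
tool_pos: [543.0, 4.5, 207.3]
tcp_rot: [179.7, 0.1, 87.8]
ft_force: [0.3, -0.4, -0.3]
finger_gap: 85.4
```

Emit:
apply_moves:
  series:
    - [1,[-0.018,-0.055,0],0.04]
    - [1,[-0.036,-0.11,0],0.08]
    - [1,[-0.054,-0.165,0],0.12]
    - [1,[-0.07,-0.215,0],0.16]
    - [1,[-0.076,-0.234,0],0.162]

```text
time: 9.45
tool_pos: [465.4, -231.9, 206.2]
tcp_rot: [179.8, 0.1, 96.9]
ft_force: [0.8, 0.8, 0.2]
finger_gap: 85.6
```

Emit:
apply_moves:
  series:
    - [1,[0,0,0],0]
    - [1,[0,0,0],0]

```text
time: 9.7
tool_pos: [465.2, -231.1, 205.3]
tcp_rot: [179.9, 0.0, 96.9]
ft_force: [-0.4, 0.2, 0.4]
finger_gap: 84.8
```

```bash
python3 - <<'E'
from h import *
from bench import optics, spotter, sense
s=sense(); print(s["tool_pos"],s["tcp_rot"])
W=optics.snapshot("wrist"); S=optics.snapshot("side")
im=W["color"].copy()
for d in spotter.masks_of(W,"finned_module"):
    m=d["mask"]; c=np.argwhere(m).mean(0)[::-1]; print(d["p"],m.sum(),c)
    print(fit([(W,m)],[467,-229,7],48,75,5,55))
uv=project(W,box(467,-229.2,7.1,48,75,5,55)).astype(int); cv2.polylines(im,[uv[:4],uv[4:]],True,(0,0,255))
b=np.zeros((360,800,3),np.uint8); b[:360,:480]=cv2.resize(im,(480,360)); b[:240,480:]=cv2.resize(S["color"],(320,240));cv2.imwrite("pics/w2.png",b)
for d in spotter.masks_of(S,"lidded_module"):
    print(d["p"],fit([(S,d["mask"])],[540,5,-2],48,75,5,55))
E
```

```text
[ 465.20053244 -231.0641029   205.33436994] [1.79877134e+02 1.05329202e-02 9.69297800e+01]
0.8 6188 [321.54880414 217.78329024]
(array([ 466.72382111, -229.62606954,    7.76454863]), np.float64(0.026374617428930547))
0.78 6295 [278.69674345 356.52501986]
(array([ 467., -229.,    7.]), np.float64(1.0))
0.85 (array([539.54354721,   5.55052844,  -2.31579936]), np.float64(0.03505022440692451))
0.65 (array([513.49070837, -21.20513566,   8.53537038]), np.float64(0.35105170448658174))
```

View pics/w2.png

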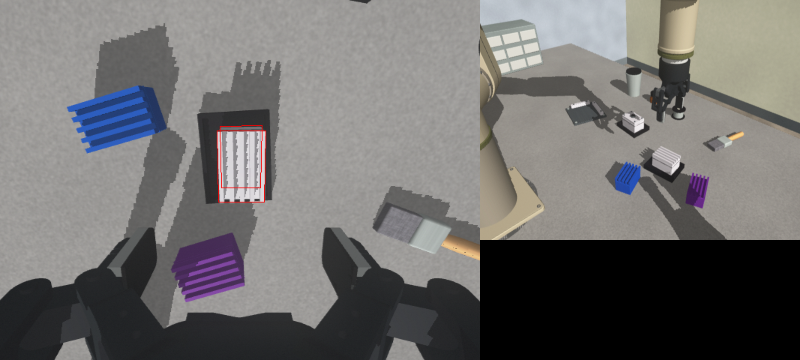

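Emit:
apply_moves:
  series:
    - [1,[0.001,0.001,-0.05],0.005]
    - [1,[0.002,0.002,-0.1],0.008]
    - [1,[0.002,0.002,-0.145],0.008]
    - [1,[0.002,0.002,-0.167],0.008]
    - [1,[0.002,0.002,-0.168],0.008]

```text
time: 10.52
tool_pos: [466.4, -227.2, 36.0]
tcp_rot: [-180.0, -0.1, 97.5]
ft_force: [0.3, -0.6, -0.0]
finger_gap: 85.3
```

Emit:
apply_moves:
  series:
    - [1,[0,0,0],0]
    - [1,[0,0,0],0]

```text
time: 10.78
tool_pos: [467.5, -227.6, 37.5]
tcp_rot: [179.9, -0.0, 97.6]
ft_force: [-0.4, -0.2, -0.1]
finger_gap: 85.3
```

Emit:
apply_moves:
  series:
    - [0.3,[0,-0.001,-0.001],0]
    - [0.3,[0,-0.001,-0.001],0]
    - [0.3,[0,-0.001,-0.001],0]
    - [0.3,[0,-0.001,-0.001],0]
    - [0.3,[0,-0.001,-0.001],0]
  grip_force: 60

```text
time: 11.4
tool_pos: [468.1, -229.0, 37.4]
tcp_rot: [179.8, 0.0, 97.6]
ft_force: [-0.8, 1.0, 5.9]
finger_gap: 46.9
```

Emit:
apply_moves:
  series:
    - [0.3,[0,0,0],0]
    - [0.3,[0,0,0.005],0]
    - [0.3,[0,0,0.02],0]
    - [0.3,[0,0,0.05],0]
    - [0.3,[0,0,0.09],0]
  grip_force: 80

```text
time: 12.02
tool_pos: [467.2, -228.5, 128.0]
tcp_rot: [179.9, -0.0, 97.6]
ft_force: [0.9, 0.3, -2.6]
finger_gap: 47.0
```

Emit:
apply_moves:
  series:
    - [0.3,[0,0,0.02],0]
    - [0.3,[0,0,0.02],0]
    - [0.3,[0,0,0.02],0]

```text
time: 12.4
tool_pos: [466.7, -228.2, 147.2]
tcp_rot: [180.0, -0.1, 97.6]
ft_force: [0.3, 0.1, -1.9]
finger_gap: 46.8
```

```bash
python3 - <<'E'
from h import *
from bench import optics, spotter, sense
s=sense(); print(s["tool_pos"],s["tcp_rot"],s["ft_force"],s["wrist_torque"])
W=optics.snapshot("wrist"); S=optics.snapshot("side")
im=W["color"]
b=np.zeros((360,800,3),np.uint8); b[:360,:480]=cv2.resize(im,(480,360)); b[:240,480:]=S["color"][150:390,260:580];cv2.imwrite("pics/w3.png",b)
E
```

```text
[ 466.710106   -228.19964709  147.19446942] [ 1.79993369e+02 -6.85605186e-02  9.75589616e+01] [ 0.26739457  0.06964539 -1.86463838] [-0.03592585  0.02062674 -0.0091145 ]
```

View pics/w3.png

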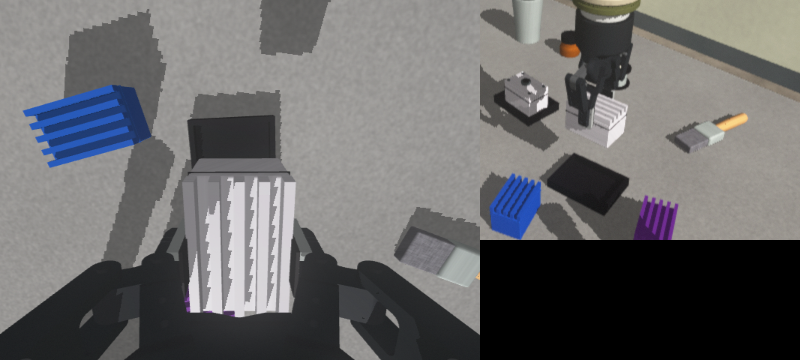

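Emit:
apply_moves:
  series:
    - [0.3,[0.002,0.03,0.01],-0.03]
    - [0.3,[0.004,0.08,0.01],-0.07]
    - [0.3,[0.006,0.135,0.01],-0.12]
    - [0.3,[0.008,0.19,0.01],-0.17]
    - [0.3,[0.009,0.245,0.01],-0.22]

```text
time: 13.12
tool_pos: [474.4, 18.8, 155.2]
tcp_rot: [-179.8, -0.1, 84.8]
ft_force: [1.3, 0.2, -2.6]
finger_gap: 47.0
```

Emit:
apply_moves:
  series:
    - [0.3,[0.002,0.055,0],-0.05]
    - [0.3,[0.003,0.11,0],-0.1]
    - [0.3,[0.004,0.16,0],-0.14]
    - [0.3,[0.005,0.2,0],-0.18]
    - [0.3,[0.005,0.214,0],-0.183]

```text
time: 13.75
tool_pos: [478.4, 234.6, 153.9]
tcp_rot: [-179.7, -0.1, 74.5]
ft_force: [0.2, 0.2, -2.0]
finger_gap: 46.7
```

Emit:
apply_moves:
  series:
    - [0.3,[0,0,0],0]
    - [0.3,[0,0,0],0]

```text
time: 14.0
tool_pos: [478.0, 233.5, 153.1]
tcp_rot: [-179.7, 0.0, 74.5]
ft_force: [-0.3, -0.3, -2.2]
finger_gap: 46.7
```

Emit:
apply_moves:
  series:
    - [0.3,[0.002,-0.003,-0.02],0]
    - [0.3,[0.002,-0.003,-0.05],0]
    - [0.3,[0.002,-0.003,-0.08],0]
    - [0.3,[0.002,-0.003,-0.095],0]
    - [0.3,[0.002,-0.003,-0.095],0]

```text
time: 14.62
tool_pos: [479.3, 229.4, 57.1]
tcp_rot: [-179.6, 0.1, 74.4]
ft_force: [0.6, 0.8, -1.7]
finger_gap: 46.6
```

```bash
cat > look.py <<'E'
import sys
from h import *
from bench import optics, spotter, sense
n=sys.argv[1]
s=sense(); print(s["tool_pos"].round(1),s["tcp_rot"].round(2),s["ft_force"].round(1),s["wrist_torque"].round(2),s["finger_gap"])
off=float(sys.argv[2]) if len(sys.argv)>2 else 32.4
z0=s["tool_pos"][2]-off
W=optics.snapshot("wrist"); S=optics.snapshot("side"); T=optics.snapshot("top")
for nm,p in(("side",S),("wrist",W),("top",T)):
    for d in spotter.masks_of(p,"finned_module"):
        m=d["mask"]; 
        if m.sum()<100: continue
        v,f=fit([(p,m)],[s["tool_pos"][0],s["tool_pos"][1],s["tcp_rot"][2]-90],48,75,z0,z0+50)
        if f<.3: print(nm,round(d["p"],2),v.round(1),round(f,3))
b=np.zeros((600,800,3),np.uint8); b[:300,:400]=cv2.resize(W["color"],(400,300))
b[300:,:400]=cv2.resize(S["color"][175:265,160:280],(400,300),interpolation=cv2.INTER_CUBIC)
b[300:,400:]=cv2.resize(T["color"][235:325,145:265],(400,300),interpolation=cv2.INTER_CUBIC)
b[:300,400:]=cv2.resize(S["color"],(400,300))
cv2.imwrite(f"pics/{n}.png",b)
E
python3 look.py f1
```

```text
[479.3 229.4  57.1] [-1.7956e+02  9.0000e-02  7.4410e+01] [ 0.6  0.8 -1.7] [ 0.   -0.03  0.06] 46.64546756014624
side 0.78 [480.  230.8 -17.8] 0.09
wrist 0.86 [478.5 228.6 -15.5] 0.081
```

View pics/f1.png

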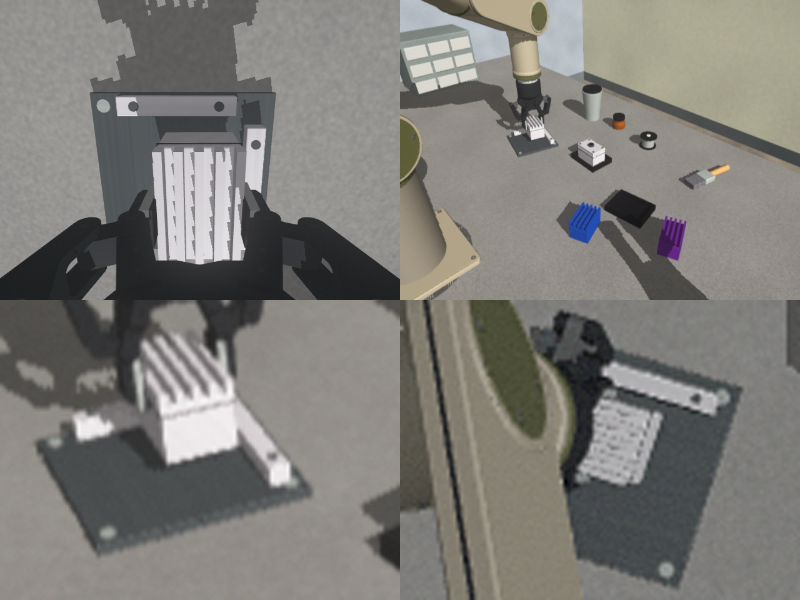

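Emit:
apply_moves:
  series:
    - [0.3,[0,0,-0.005],0]
    - [0.3,[0,0,-0.01],0]
    - [0.3,[0,0,-0.013],0]
    - [0.3,[0,0,-0.014],0]

```text
time: 15.42
tool_pos: [480.6, 230.7, 44.9]
tcp_rot: [-179.7, -0.0, 74.5]
ft_force: [-0.6, 0.7, -2.5]
finger_gap: 46.4
```

Emit:
apply_moves:
  series:
    - [0.3,[0,0,-0.001],0]
    - [0.3,[0,0,-0.001],0]

```text
time: 15.68
tool_pos: [480.5, 230.6, 43.8]
tcp_rot: [-179.7, -0.0, 74.5]
ft_force: [-0.8, -0.5, -2.7]
finger_gap: 46.7
```

Emit:
apply_moves:
  series:
    - [0.3,[0,0,-0.0015],0]
    - [0.3,[0,0,-0.0025],0]
    - [0.3,[0,0,-0.0025],0]

```text
time: 16.05
tool_pos: [480.4, 230.6, 41.1]
tcp_rot: [-179.7, -0.0, 74.5]
ft_force: [-0.5, 0.4, -3.1]
finger_gap: 46.8
```

Emit:
apply_moves:
  series:
    - [0.3,[0,0,-0.001],0]
    - [0.3,[0,0,-0.001],0]

```text
time: 16.3
tool_pos: [480.8, 230.8, 40.6]
tcp_rot: [-179.7, -0.1, 74.5]
ft_force: [-1.0, 0.2, 2.3]
finger_gap: 47.0
```

Emit:
apply_moves:
  series:
    - [0.3,[0,0,-0.0005],0]
    - [0.3,[0.002,-0.0005,-0.0005],0]
    - [0.3,[0.004,-0.001,-0.0005],0]
    - [0.3,[0.0055,-0.0015,-0.0005],0]

```text
time: 16.8
tool_pos: [486.8, 229.5, 40.6]
tcp_rot: [-179.8, -0.1, 74.5]
ft_force: [-1.7, 1.2, 5.8]
finger_gap: 46.8
```

Emit:
apply_moves:
  series:
    - [0.3,[0.001,-0.00025,-0.0005],0]
    - [0.3,[0.002,-0.0005,-0.0005],0]

```text
time: 17.05
tool_pos: [489.4, 229.2, 40.6]
tcp_rot: [-179.8, -0.1, 74.5]
ft_force: [-2.6, 1.4, 5.5]
finger_gap: 46.6
```

Emit:
apply_moves:
  series:
    - [0.3,[0.001,-0.00025,-0.0005],0]
    - [0.3,[0.001,-0.00025,-0.0005],0]

```text
time: 17.3
tool_pos: [489.8, 229.2, 40.6]
tcp_rot: [-179.7, -0.1, 74.5]
ft_force: [-8.1, -0.1, 11.9]
finger_gap: 46.6
```

```bash
python3 look.py f2
```

```text
[489.8 229.2  40.6] [-1.7972e+02 -1.1000e-01  7.4460e+01] [-8.1 -0.1 11.9] [-0.13  1.3  -0.27] 46.59470900454299
side 0.62 [489.  226.6 -20. ] 0.109
wrist 0.97 [489.  228.9 -15.5] 0.077
```

View pics/f2.png

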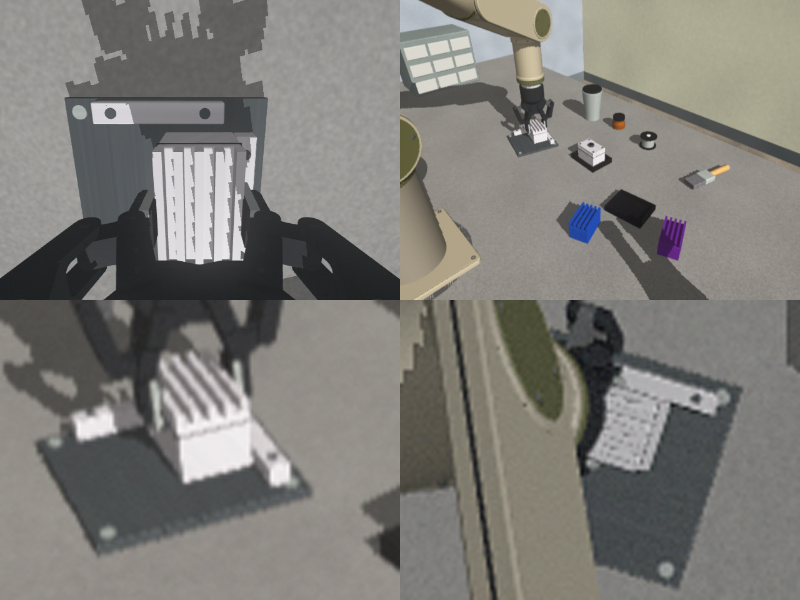

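Emit:
apply_moves:
  series:
    - [0.3,[0.001,0.001,-0.0005],-0.003]
    - [0.3,[0.0013,0.0025,-0.0005],-0.006]
    - [0.3,[0.0016,0.004,-0.0005],-0.006]
    - [0.3,[0.0018,0.005,-0.0005],-0.006]

```text
time: 18.1
tool_pos: [491.1, 233.7, 40.6]
tcp_rot: [-179.7, -0.0, 74.1]
ft_force: [-8.3, -3.9, 12.7]
finger_gap: 47.0
```

```bash
cat > st.py <<'E'
from bench import sense; import numpy as np
s=sense(); c,k=np.cos(np.radians(-15.5)),np.sin(np.radians(-15.5)); R=np.array([[c,k],[-k,c]])
print(s["time"],s["tool_pos"].round(2),s["tcp_rot"].round(2),"tau",s["wrist_torque"].round(2),"Ffix",(R@s["ft_force"][:2]).round(1),s["ft_force"][2].round(1),"loc",(R@(s["tool_pos"][:2]-[464,226.5])).round(2),s["finger_gap"].round(1))
E
python3 st.py
```

```text
Traceback (most recent call last):
  File "st.py", line 3, in <module>
    print(s["time"],s["tool_pos"].round(2),s["tcp_rot"].round(2),"tau",s["wrist_torque"].round(2),"Ffix",(R@s["ft_force"][:2]).round(1),s["ft_force"][2].round(1),"loc",(R@(s["tool_pos"][:2]-[464,226.5])).round(2),s["finger_gap"].round(1))
                                                                                                                                                                                                                     ^^^^^^^^^^^^^^^^^^^^^
AttributeError: 'float' object has no attribute 'round'
```

```bash
sed -i 's/s\["ft_force"\]\[2\].round(1)/round(float(s["ft_force"][2]),1)/; s/s\["finger_gap"\].round(1)/round(s["finger_gap"],1)/' st.py; python3 st.py
```

```text
18.1 [491.07 233.74  40.59] [-1.7967e+02 -3.0000e-02  7.4130e+01] tau [-0.71  1.13  0.03] Ffix [-6.9 -6. ] 12.7 loc [24.15 14.21] 47.0
```

Emit:
apply_moves:
  series:
    - [0.3,[0.001,0.001,-0.0005],0]
    - [0.3,[0.0015,0.002,-0.0005],0]
  grip_force: 110

```text
time: 18.35
tool_pos: [491.6, 235.2, 40.8]
tcp_rot: [-179.5, 0.1, 74.1]
ft_force: [-12.8, -4.9, 17.4]
finger_gap: 46.5
```

```bash
python3 st.py
```

```text
18.35 [491.56 235.22  40.76] [-1.7953e+02  8.0000e-02  7.4140e+01] tau [-0.75  1.82  0.02] Ffix [-11.   -8.1] 17.4 loc [24.23 15.77] 46.5
```

Emit:
apply_moves:
  series:
    - [0.3,[0.0005,0,-0.0005],0]
    - [0.3,[0.0005,0,-0.0005],0]
    - [0.3,[0.0005,0,-0.0005],0]
  grip_force: 20

```text
time: 18.73
tool_pos: [491.6, 235.3, 40.8]
tcp_rot: [-179.5, 0.1, 74.2]
ft_force: [-8.5, -1.1, 12.0]
finger_gap: 46.5
```

```bash
python3 st.py
```

```text
18.725 [491.61 235.27  40.8 ] [-1.7947e+02  1.1000e-01  7.4150e+01] tau [-0.15  1.11  0.03] Ffix [-7.9 -3.3] 12.0 loc [24.26 15.83] 46.5
```

Emit:
apply_moves:
  series:
    - [0.3,[0.0005,0,0],0]
    - [0.3,[0.0005,0,0],0]
    - [0.3,[0.001,0.001,0],0]
    - [0.3,[0.0015,0.002,0],0]
  grip_force: 100

```text
time: 19.23
tool_pos: [492.0, 236.6, 40.9]
tcp_rot: [-179.3, 0.2, 74.2]
ft_force: [-11.7, -8.0, 15.1]
finger_gap: 46.3
```

```bash
python3 st.py
```

```text
19.225 [492.01 236.56  40.86] [-179.34    0.24   74.16] tau [-1.16  1.6   0.09] Ffix [ -9.2 -10.9] 15.1 loc [24.3  17.18] 46.3
```

Emit:
apply_moves:
  series:
    - [0.3,[0.0015,0.002,0],0]
    - [0.3,[0.0015,0.0025,0],0]

```text
time: 19.48
tool_pos: [492.1, 236.7, 41.0]
tcp_rot: [-179.2, 0.6, 74.2]
ft_force: [-12.8, -15.2, 18.5]
finger_gap: 46.3
```

```bash
python3 st.py; python3 look.py f3 32.4
```

```text
19.475 [492.11 236.73  40.99] [-179.19    0.56   74.17] tau [-2.34  1.77  0.19] Ffix [ -8.2 -18. ] 18.5 loc [24.36 17.37] 46.3
[492.1 236.7  41. ] [-179.19    0.56   74.17] [-12.8 -15.2  18.5] [-2.34  1.77  0.19] 46.29848898750691
side 0.87 [491.6 231.5 -21.9] 0.136
wrist 0.94 [491.5 236.1 -15.7] 0.089
```

View pics/f3.png

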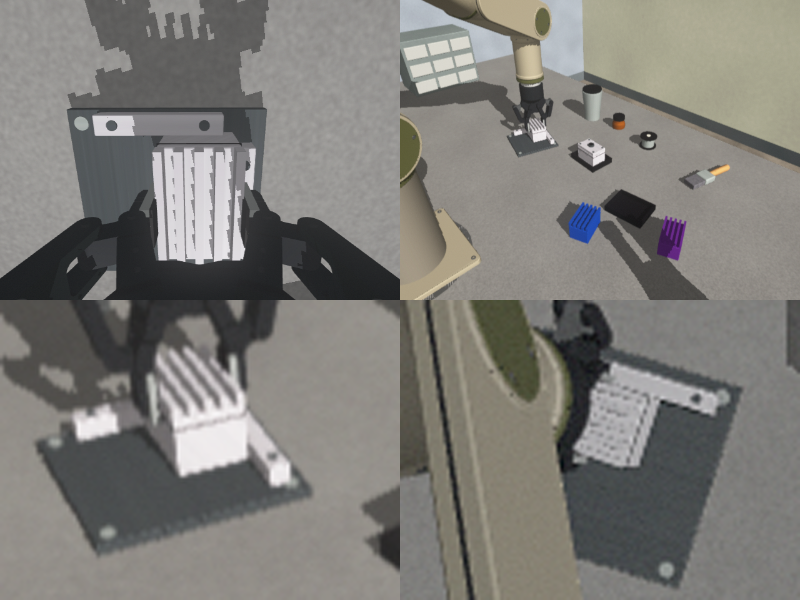

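Emit:
apply_moves:
  series:
    - [0.3,[0.0005,0.0005,-0.0005],0]
    - [0.3,[0.0005,0.0005,-0.001],0]
    - [0.3,[0.0005,0.0005,-0.001],0]
  grip_force: 20

```text
time: 20.15
tool_pos: [492.1, 236.6, 41.0]
tcp_rot: [-179.1, 0.6, 74.2]
ft_force: [-11.2, -6.6, 18.1]
finger_gap: 46.0
```

```bash
python3 st.py
```

```text
20.15 [492.12 236.61  40.98] [-179.12    0.63   74.17] tau [-0.78  1.58  0.15] Ffix [-9.  -9.4] 18.1 loc [24.39 17.25] 46.0
```

Emit:
apply_moves:
  series:
    - [0.3,[0,0,-0.001],0]
    - [0.3,[0,0,-0.001],0]
    - [0.3,[0,0,-0.002],0]
    - [0.3,[0,0,-0.002],0]
  grip_force: 100

```text
time: 20.65
tool_pos: [492.1, 236.6, 40.9]
tcp_rot: [-179.1, 0.7, 74.2]
ft_force: [-12.8, -5.4, 25.0]
finger_gap: 46.8
```

```bash
python3 st.py
```

```text
20.65 [492.12 236.56  40.93] [-179.09    0.66   74.18] tau [-0.48  1.78  0.05] Ffix [-10.9  -8.7] 25.0 loc [24.41 17.21] 46.8
```

Emit:
apply_moves:
  series:
    - [0.3,[-0.001,-0.001,-0.002],0]
    - [0.3,[-0.002,-0.002,-0.002],0]
    - [0.3,[-0.002,-0.002,-0.002],0]
    - [0.3,[-0.002,-0.002,-0.002],0]

```text
time: 21.15
tool_pos: [491.9, 236.0, 40.9]
tcp_rot: [-179.3, 0.5, 74.2]
ft_force: [-3.7, 4.1, 12.2]
finger_gap: 46.5
```

```bash
python3 st.py
```

```text
21.15 [491.86 235.99  40.89] [-179.25    0.45   74.19] tau [0.86 0.16 0.15] Ffix [-4.7  3. ] 12.2 loc [24.31 16.59] 46.5
```

Emit:
apply_moves:
  series:
    - [0.3,[-0.002,-0.001,-0.002],0]
    - [0.3,[-0.003,-0.002,-0.003],0]
    - [0.3,[-0.004,-0.003,-0.003],0]
    - [0.3,[-0.005,-0.003,-0.003],0]

```text
time: 21.65
tool_pos: [490.5, 234.3, 40.7]
tcp_rot: [-179.6, 0.2, 74.2]
ft_force: [3.6, 1.3, 10.9]
finger_gap: 46.7
```

```bash
python3 st.py
```

```text
21.65 [490.47 234.29  40.75] [-179.63    0.18   74.19] tau [ 0.25 -0.96  0.03] Ffix [3.2 2.2] 10.9 loc [23.43 14.58] 46.7
```

Emit:
apply_moves:
  series:
    - [0.3,[-0.002,-0.001,-0.002],0]
    - [0.3,[-0.003,-0.002,-0.003],0]
    - [0.3,[-0.004,-0.003,-0.003],0]
    - [0.3,[-0.005,-0.003,-0.003],0]

```text
time: 22.15
tool_pos: [489.0, 232.4, 40.6]
tcp_rot: [-180.0, -0.1, 74.2]
ft_force: [3.1, 1.9, 10.2]
finger_gap: 46.6
```

```bash
python3 st.py
```

```text
22.15 [489.02 232.43  40.59] [-1.7999e+02 -7.0000e-02  7.4200e+01] tau [-0.04 -0.85  0.02] Ffix [2.5 2.7] 10.2 loc [22.53 12.4 ] 46.6
```

Emit:
apply_moves:
  series:
    - [0.3,[0.002,0.001,-0.001],0]
    - [0.3,[0.0035,0.0025,-0.001],0]
    - [0.3,[0.0045,0.004,-0.0015],0]
    - [0.3,[0.005,0.0055,-0.0015],0]
    - [0.3,[0.005,0.006,-0.0015],0]

```text
time: 22.78
tool_pos: [491.9, 236.6, 40.6]
tcp_rot: [-179.7, 0.2, 74.2]
ft_force: [-24.3, -15.7, 35.0]
finger_gap: 46.6
```

```bash
python3 st.py
```

```text
22.775 [491.92 236.65  40.62] [-179.75    0.24   74.21] tau [-2.35  3.62 -0.02] Ffix [-19.3 -21.6] 35.0 loc [24.2  17.24] 46.6
```

```bash
python3 look.py f4 32.5; python3 st.py
```

```text
[491.9 236.6  40.6] [-179.75    0.24   74.21] [-24.3 -15.7  35. ] [-2.35  3.62 -0.02] 46.5648277215429
side 0.84 [490.9 235.4 -18.9] 0.087
wrist 0.74 [491.1 235.7 -15.5] 0.088
23.075 [491.94 236.62  40.63] [-179.75    0.22   74.21] tau [-2.08  3.65  0.09] Ffix [-18.8 -20.7] 34.8 loc [24.22 17.22] 46.0
```

View pics/f4.png

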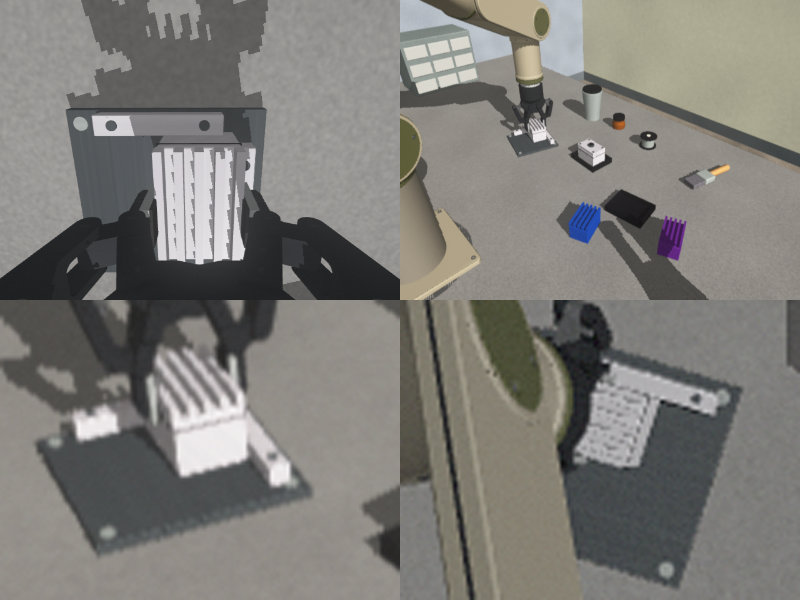

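```bash
python3 - <<'E'
from h import *
from bench import optics
W=optics.snapshot("wrist")["color"]; cv2.imwrite("pics/z.png",cv2.resize(W[150:300,220:420],(800,600),interpolation=cv2.INTER_CUBIC))
E
```

```text
(no output)
```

View pics/z.png

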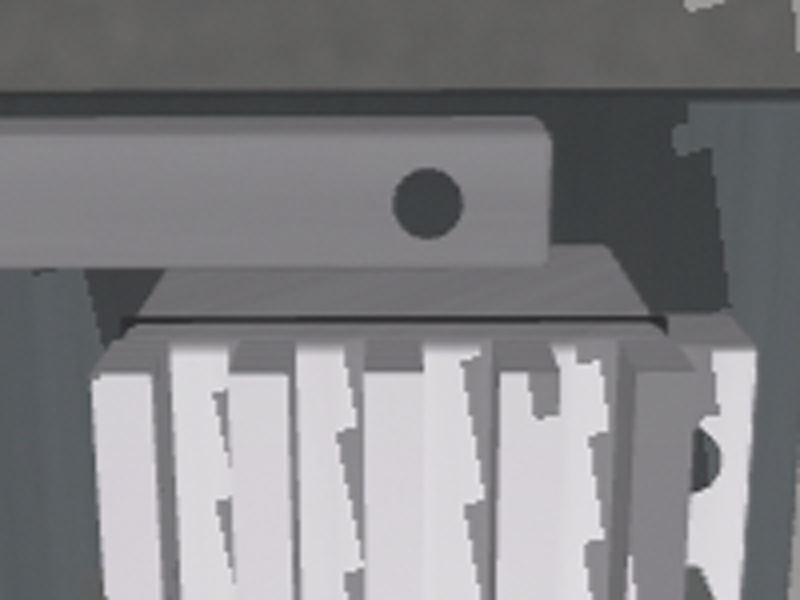

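```bash
python3 -c "
from bench import hand_in; print(hand_in())"; python3 st.py
```

```text
the job is handed in; nothing more can be done
None
the job is handed in; nothing more can be done
```

The swap is done and handed in, with the clock at about 23 s of the 59 s allowed. I moved the flat-lidded module from the fixture to the empty tray. The finned module is now flat on the fixture plate in the corner, and the gripper is still holding it against both fences.

**Last checks before handing in:**
- **Fences:** the force was about 19 N against the long fence and 21 N against the short fence, with almost no twisting. It was holding steady 0.3 s later. The close-up from the wrist camera shows the module's end face flush with the short fence.
- **Flatness:** the module was pressed onto the plate with about 35 N, and the tool was tilted only about 0.25°.
- **Lidded module:** the side camera put it within about 1 mm of the centre of the tray and parallel to it.
- **Bystanders:** they look unmoved in the side picture; I did not measure their positions.

**Failed or disagreed:**
- **First press:** it tilted the tool by up to about 1°. I eased the module back while pressing it down until the tilt was gone, then pressed it in again.
- **Side-camera angle:** the side camera's fit of the finned module gave a yaw of −18.9°. The wrist camera gave −15.5° and the tool itself about −15.8°, with the fixture at about −15.5°. I set the side reading aside because the gripper blocks part of that view.

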